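Shut the controller housing's access panel and lock its quarter-turn fastener

ROBOT

A 6-joint arm with a two-finger parallel gripper is mounted at the origin on a cart in front of the work surface, level with it; the furniture and walls round the work are solid. World frame = base frame: x ahead of the robot, y to its left, z up, the work surface at z = 0. Lengths are in m, angles in rad, forces in N, time in s.
With the tool pointing down it reaches from about 0.35 to 0.775 m from the base axis. Payload 5.5 kg.
Tool frame: the origin (TCP) lies midway between the tips of the shut fingers; the grasp point (between the pads) lies 19 mm behind it; z points along the fingers, y is the line along which they close (so a half turn about z gives the same grasp; the last joint's range is limited). The gripper opens to 85 mm and grips with 20 to 120 N. Pads are 22 mm wide; open, the fingers measure 114 mm over their backs; the gripper's body (76 mm by 85 mm) begins 54 mm behind the grasp point. The pads swing forward as they close: fully open they stand 13 mm farther back than shut.
Start: joints at [0.995, 0.313, 0.046, 1.304, 0, 1.431], TCP at [0.243, 0.521, 0.231] pointing down, gripper open.
Joint ranges: [-2.76, 2.76], [-0.86, 1.69], [-1.03, 1.26], [-2.2, 2.34], [-1.47, 1.5], [-3.14, 3.14]. Speed limits (rad/s): [2.57, 2.57, 3.14, 3.14, 3.14, 3.14].

INTERFACE

Orientations are given as a unit quaternion [w, x, y, z].
In Python, from workcell import telemetry, imaging, env gives the robot as it stands. The module is installed in compiled form; this text tells all that it offers.
- The arm moves only by the tool step_arm, never from a script. Its argument "moves" is a list of rows, each a list of 3 entries, a list of its own where there are three numbers: the shift along the tool's x, y, z in mm, then the turn, a rotation vector about the tool's x, y, z in rad, then the finger opening in mm, from 0 to 85.4. A call has 1 to 8 rows; each row is the pose to reach, as a shift and turn from the pose commanded when the call began, along the tool's axes at that moment; what a row does not reach only later rows make up. A row lasts 1/12 s, in which the tool goes at most 41.7 mm and 7.16 degrees, less where a joint would pass 70% of its speed; a pose out of reach is approached as far as the arm can. A call with a gripper value outside its range is refused whole. The fingers move at their own pace and stop on an object; "grip_force" is the grip in N (left out, the last holds). Time passes only in rows, so rows that repeat a pose let the fingers close. It gives the time, the measured TCP pose, the force, the opening and the grip force at its end, in the units of the state.
- telemetry.get_state(): the state, without advancing time (a new reading comes with each control period).
- imaging.read_camera(name): name is "scene" or "top" or "wrist"; returns the picture (400x640x3 uint8, red, green, blue); there is no depth.
- imaging.camera_params(name): a dict with "camera_matrix" (3x3 intrinsics, pixels), "pose" (4x4, takes a point from camera to world coordinates). Camera axes: x right, y up, looking along -z (the intrinsics and any distortion apply to the point x, -y, -z); pixel columns grow to the right and rows downward; lengths in m; the calibration is good to about 2 mm. A picture is of the moment at which its call begins: read the wrist's pose just before it. camera_params takes no time and is no camera call; for the wrist camera it gives the pose at the moment of the call.
- env.hand_in(): hands the job in; it is judged then, once.
The state is a dict: "clock": time; "joint_pos": joint angles; "qvel": joint speeds; "tau": joint torques, N m; "tcp_pos": TCP position; "orientation": TCP orientation; "wrist_force": force on the tool from outside, world axes, zero at the start; "ft_torque": the same for the moment, N m; "finger_gap": finger opening in m; "grip_force": force on a finger pad.
Only numpy, scipy, OpenCV 4.12 (cv2) and the standard library are available. Lean on these libraries where they do the work, as an engineer would, in place of code of your own. Each camera call takes 0.05 s, during which the arm holds its last target. There are 200 camera calls.

TASK

With the fingertips, push the raised access panel of the grey controller housing fully shut by pressing on its top near the front edge. Then set the closed fingertips in the wide slot of its big round fastener and turn it clockwise (seen from above) about a quarter turn until it stops, so that the panel is locked. Do not grip, pinch or lift anything, and leave the loose parts round the housing where they stand.

Things in the scene. Friction and masses are not known exactly. Their poses are not given: they have to be found in the camera images.
- housing: Grey box, 190 (x) x 200 (y) x 60 mm high, fixed to the bench, topped by a hinged aluminium panel. Origin: centre of its underside; x points from its front (robot side) to its hinge side, y to its left, z up. The hinge axis runs along y at x = +95 mm, z = 60 mm. When shut, the panel's top is 64 mm above the bench and the fastener's axis is at x = -10 mm, y = 0.
- panel (a joint): Opening of the panel, rad: 0 = fully shut; grows as its front edge rises (at most 1.2). It starts at 0.35 to 0.8 and stays where left (stiff hinge): 1 to 6 N pressed down near the front edge moves it. The panel is 4 mm thick, 204 mm wide, and reaches 193 mm from the hinge axis to its front edge.
- panel_front (a point): Place to press: on the panel's top face, on the middle line, 19 mm behind its front edge, 174 mm from the hinge axis. The bare strip in front of the fastener is 36 mm deep. Axes turn with the panel: x toward the hinge, y along it, z out of the top face.
- cam (a joint): Turn of the fastener, rad: 0 = loose, slot parallel to the panel's front edge; grows clockwise from above; 1.571 = hard stop, locked, slot at right angles to that edge. Starts at 0 to 0.3, stays where left; turning takes 0.1 N m (3 to 5 N at 33 mm off its axis). Below the panel a tongue swings under a catch; turned with the panel up, it keeps the panel from shutting.
- cam_slot (a point): Centre of the slot's floor, on the fastener's axis, 4 mm above the panel's top. The fastener: polished dark steel disc 104 mm across with two lugs 10 mm high; between their straight faces the slot, 40 mm wide, open at top and ends. Axes turn with it: y along the slot, x across, z up. Fingertips in it 33 mm off the axis, moved round it, push a lug face; fingers resting on a lug's top would drag it.
- bushing: Loose flanged bronze bushing, 29 mm across and 22 mm high, left of the housing; origin at the centre of its underside. Leave it.
- end_cap: Loose round grey metal end cap, 52 mm across and 18 mm high, left of the housing; origin at the centre of its underside. Leave it.
- oil_dropper: Loose brown dropper bottle, 33 mm across and 102 mm high, right of the housing; origin at the centre of its underside. Leave it.
Mind the look-alikes: they are no part of the job. What is meant by the oil_dropper is not green, red or yellow, and is the larger of those in its own colour.

How it is judged:
On the way, in this order (a step that is already met when the one before it is completed fails the run):
1. the panel is pushed fully shut (value of joint panel below 0.02 rad and value of joint cam below 0.7 rad), for 0.2 s.
2. the closed fingertips stand in the slot and bear on the fastener (value of joint panel below 0.02 rad and value of joint cam below 1.3 rad and contact force between the fingers and cam above 0.5 N and x of the grasp point in the frame of cam_slot between -0.024 and 0.024 m and horizontal distance between the grasp point and cam_slot below 0.06 m), for 0.05 s.
3. the fastener is turned clockwise to its stop with the panel shut (value of joint panel below 0.02 rad and value of joint cam above 1.45 rad), for 0.2 s.
At the end, for the whole second after the job is handed in: The panel is shut (within 0.02 rad), the fastener is at rest and turned to at least 1.45 rad of its 1.571 rad, and the three loose parts stand upright within 20 mm of where they were (all of step 3 and velocity of joint cam between -0.05 and 0.05 rad/s and angle between each of bushing, end_cap, oil_dropper's own z axis and vertical below 0.2 rad and distance of each of bushing, end_cap, oil_dropper from where it was at the start of the episode below 0.02 m); the robot touches nothing.
It fails at once if a loose part is moved by more than 20 mm, lifted or knocked over (distance of any of bushing, end_cap, oil_dropper from where it was at the start of the episode above 0.02 m or angle between any of bushing, end_cap, oil_dropper's own z axis and vertical above 0.4 rad).
It fails at once if the panel is lifted open (value of joint panel above 0.85 rad).
It fails at once if the panel is pinched or hooked at its edge (the fingers reach below its top face while touching it) (contact force between the fingers and panel above 0.5 N and z of the grasp point in the frame of panel_front below 0.006 m).
It fails at once if with the panel shut, the fastener is pinched or pushed at a lug instead of from within its slot (value of joint panel below 0.02 rad and contact force between the fingers and cam above 1 N and (x of the grasp point in the frame of cam_slot above 0.026 m or x of the grasp point in the frame of cam_slot below -0.026 m)).
It also fails if it takes over 38 s, if anything falls off the work surface, if the arm or the gripper's body presses on something with over 40 N, if the wrist force passes 120 N, or if a joint passes its speed limit or range.

## Working session

There is one attempt and no reset: what is moved stays moved. The work goes in short steps, Python scripts to look and compute and a tool call to move; the robot and the scene stay as the last step left them, time stands still between calls to the robot, and variables do not carry over. Pictures are saved under pics/ and viewed, at most 10 in all, crops included, and the job is handed in when it is done.

Besides the shell and the picture viewer there is one more tool, called after "Request:" as name(argument=value, ...), one argument or row to a line, values as JSON. step_arm: Moves the arm, as the interface text tells. Its arguments: {"type":"object","properties":{"moves":{"type":"array"},"grip_force":{"type":"number"}},"required":["moves"]}

```bash
mkdir -p pics; cat > h.py <<'E'
import numpy as np, cv2
from scipy.spatial.transform import Rotation as R
from workcell import telemetry, imaging, env
def ray(name,u,v,P=None):
    P=P or imaging.camera_params(name); K=np.array(P["camera_matrix"]);T=np.array(P["pose"])
    d=np.linalg.inv(K)@[u,v,1]; d=T[:3,:3]@(d*[1,-1,-1]); return T[:3,3],d/np.linalg.norm(d)
def onz(name,u,v,z):
    o,d=ray(name,u,v); return o+d*(z-o[2])/d[2]
def proj(name,p):
    P=imaging.camera_params(name); K=np.array(P["camera_matrix"]);T=np.array(P["pose"])
    c=T[:3,:3].T@(np.array(p)-T[:3,3]); c=c*[1,-1,-1]; q=K@c; return q[:2]/q[2]
def snap(name,f):
    im=imaging.read_camera(name); cv2.imwrite(f,im[:,:,::-1]); return im
E
python3 - <<'E'
from h import *
a=snap("scene","pics/s.png");b=snap("top","pics/t.png")
s=telemetry.get_state();print({k:np.round(v,3).tolist() for k,v in s.items()})
for n in("scene","top"):
  P=imaging.camera_params(n);print({k:np.round(v,3).tolist() for k,v in P.items()})
E
```

```text
{'clock': 0.1, 'joint_pos': [0.995, 0.314, 0.045, 1.304, 0.0, 1.431], 'qvel': [0.0, -0.004, 0.002, 0.0, 0.002, -0.001], 'tau': [0.003, -48.172, 29.925, 0.013, -0.0, 0.0], 'tcp_pos': [0.242, 0.521, 0.23], 'orientation': [-0.0, 0.216, 0.976, -0.001], 'wrist_force': [-0.454, -0.374, 0.329], 'ft_torque': [0.03, -0.011, 0.01], 'grip_force': 0.0, 'finger_gap': 0.085}
{'camera_matrix': [[439.769, 0.0, 318.883], [0.0, 439.769, 195.488], [0.0, 0.0, 1.0]], 'pose': [[0.593, 0.37, -0.715, -0.083], [-0.805, 0.265, -0.531, -0.592], [-0.007, 0.891, 0.455, 0.506], [0.0, 0.0, 0.0, 1.0]]}
{'camera_matrix': [[436.378, 0.0, 317.968], [0.0, 436.378, 205.597], [0.0, 0.0, 1.0]], 'pose': [[-0.015, 0.993, -0.118, 0.472], [-1.0, -0.012, 0.027, -0.103], [0.025, 0.118, 0.993, 0.932], [0.0, 0.0, 0.0, 1.0]]}
```

View pics/s.png

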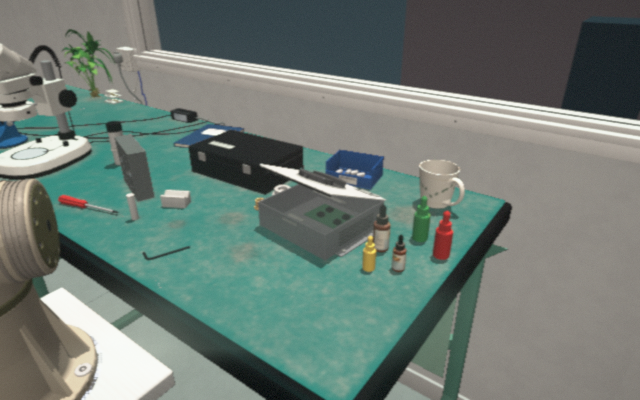

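View pics/t.png

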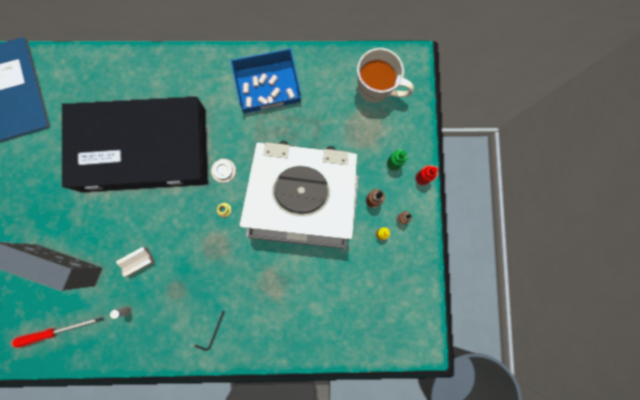

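The scene view shows the housing at about (320,215) with its panel raised. In the top view, the white panel spans roughly (257,143), (357,152), (353,238) and (242,232). The dark fastener is at (301,190), and the bushing (224,210) and end cap (223,170) are to its left. The oil dropper is the larger brown bottle at (376,198).

```bash
cat > m.py <<'E'
from h import *
from scipy.optimize import least_squares
im=cv2.imread("pics/t.png"); hsv=cv2.cvtColor(im,cv2.COLOR_BGR2HSV)
m=((hsv[...,1]<60)&(hsv[...,2]>150)).astype(np.uint8); 
w=np.zeros_like(m); w[130:260,235:365]=1; m=m*w
c=max(cv2.findContours(m,cv2.RETR_EXTERNAL,cv2.CHAIN_APPROX_NONE)[0],key=cv2.contourArea)
h=cv2.convexHull(c); q=cv2.approxPolyDP(h,6,True)[:,0].astype(float); print(q.tolist())
# order: back-left, back-right, front-right, front-left
back=sorted(sorted(q.tolist(),key=lambda p:p[1])[:2]); fr=sorted(sorted(q.tolist(),key=lambda p:p[1])[2:])
px=np.array([back[0],back[1],fr[1],fr[0]])
def pts(v):
    hx,hy,yaw,th=v; ex=np.array([np.cos(yaw),np.sin(yaw),0]); ey=np.array([-np.sin(yaw),np.cos(yaw),0])
    H=np.array([hx,hy,.06])  # hinge mid
    out=[]
    for d,s in((0,1),(0,-1),(.193,-1),(.193,1)):
        r=-np.cos(th)*ex+np.array([0,0,np.sin(th)]); n=np.array([0,0,np.cos(th)])+np.sin(th)*ex
        out.append(H+ey*s*.102+r*d+n*.004)
    return out
f=lambda v:(np.array([proj("top",p) for p in pts(v)])-px).ravel()
r=least_squares(f,[.6,-.07,0,.5],method="lm"); print(r.x,r.fun.round(1))
hx,hy,yaw,th=r.x
ex=np.array([np.cos(yaw),np.sin(yaw)]); print("centre",[hx,hy]-.095*ex,"fastener shut",[hx,hy]-.105*ex)
print("scene reproj",[proj("scene",p).round().tolist() for p in pts(r.x)])
for n,u,v,z in(("drop",376,198,.1),("bush",224,210,.022),("cap",223,170,.018)): print(n,onz("top",u,v,z).round(3))
print("housing front bottom",onz("top",248,240,0),onz("top",347,246,0))
E
python3 m.py
```

```text
[[256.0, 142.0], [355.0, 153.0], [352.0, 238.0], [246.0, 236.0], [239.0, 223.0]]
[ 0.69322856 -0.08076222 -0.53506403 -0.40137674] [ -4.9 -17.6 -17.   20.7  48.8  14.8 -25.7 -19.3]
centre [ 0.61150614 -0.03232208] fastener shut [ 0.60290378 -0.02722312]
scene reproj [[323.0, 168.0], [361.0, 202.0], [284.0, 250.0], [257.0, 207.0]]
drop [ 0.584 -0.238  0.1  ]
bush [0.573 0.069 0.022]
cap [0.659 0.073 0.018]
housing front bottom [0.51112657 0.02168213 0.        ] [ 0.4954721  -0.18860348  0.        ]
```

```bash
python3 - <<'E'
import cv2
im=cv2.imread("pics/t.png")[130:260,230:370]; cv2.imwrite("pics/tc.png",cv2.resize(im,None,fx=4.6,fy=4.6,interpolation=cv2.INTER_CUBIC)[:600])
im=cv2.imread("pics/s.png")[150:265,245:395]; cv2.imwrite("pics/sc.png",cv2.resize(im,None,fx=5,fy=5,interpolation=cv2.INTER_CUBIC))
E
```

```text
(no output)
```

View pics/tc.png

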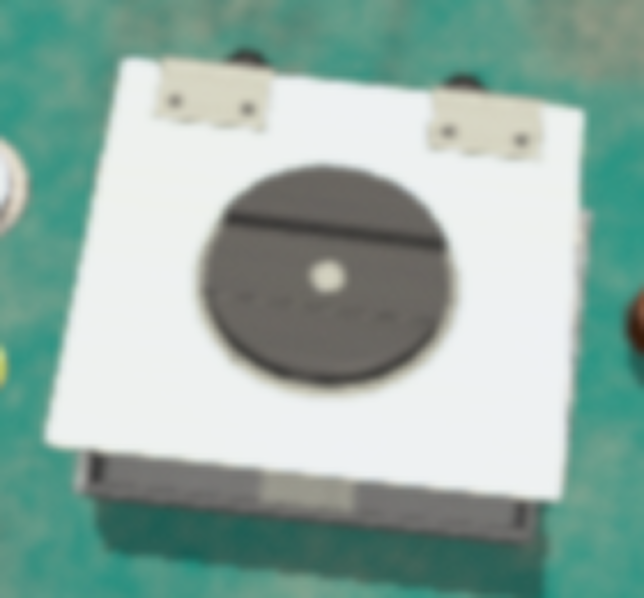

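View pics/sc.png

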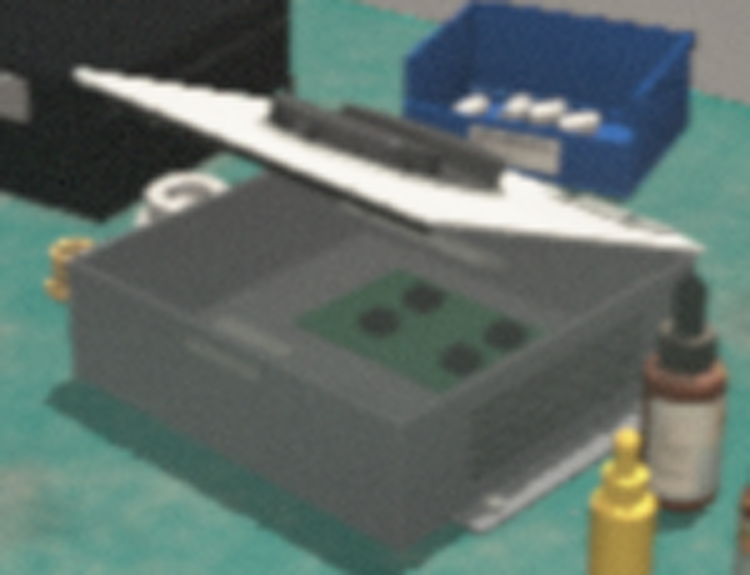

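The crops show the panel corners clearly, in zoomed pixels. Top crop: back-left (122,58), back-right (583,108), front-right (562,498), front-left (46,443). Scene crop: front-left (77,68), front-right (432,222), back-right (703,245). The slot lies along the front edge, so the cam is near 0.

```bash
cat > m2.py <<'E'
from h import *
from scipy.optimize import least_squares
t=np.array([[122,58],[583,108],[562,498],[46,443]])/4.6+[230,130]
s=np.array([[703,245],[432,222],[77,68]])/5+[245,150]
def pts(v):
    hx,hy,yaw,th=v; ex=np.array([np.cos(yaw),np.sin(yaw),0]); ey=np.array([-np.sin(yaw),np.cos(yaw),0]); z=np.array([0,0,1])
    r=-np.cos(th)*ex+np.sin(th)*z; n=np.cos(th)*z+np.sin(th)*ex
    H=np.array([hx,hy,.06])
    return [H+ey*q*.102+r*d+n*.004 for d,q in((0,1),(0,-1),(.193,-1),(.193,1))], H+r*.174+n*.004, n
def f(v):
    p=pts(v)[0]
    return np.r_[(np.array([proj("top",x) for x in p])-t).ravel(),(np.array([proj("scene",x) for x in p[1:]])-s).ravel()]
r=least_squares(f,[.7,-.07,-.05,.5],method="lm"); print(r.x.round(4),r.fun.round(1))
hx,hy,yaw,th=r.x; ex=np.array([np.cos(yaw),np.sin(yaw)])
print("fastener",[hx,hy]-.105*ex,"pressed shut pt",[hx,hy]-.174*ex,"panel_front now",pts(r.x)[1],"n",pts(r.x)[2])
E
python3 m2.py
```

```text
[ 0.6912 -0.1046 -0.1215  0.4255] [ 0.1  0.2 -0.4  0.4 -0.2 -0.2 -0.4 -0.4  0.4  0.9  0.7 -0.3 -0.4  0.9]
fastener [ 0.58702263 -0.09184443] pressed shut pt [ 0.51853164 -0.08347873] panel_front now [ 0.53557078 -0.08555994  0.13546538] n [ 0.40972531 -0.05004509  0.91083514]
```

Request:
step_arm(
  moves=[
    [[-31,-25,0],[0,0,-0.08],0],
    [[-62,-51,0],[0,0,-0.16],0],
    [[-94,-77,0],[0,0,-0.24],0],
    [[-125,-102,0],[0,0,-0.314],0],
    [[-156,-127,0],[0,0,-0.314],0],
    [[-187,-153,0],[0,0,-0.314],0],
    [[-218,-178,0],[0,0,-0.314],0],
    [[-249,-203,0],[0,0,-0.314],0],
  ],
  grip_force=20,
)

```text
clock: 0.77
tcp_pos: [0.3829, 0.2303, 0.2311]
orientation: [-0.0, 0.061, 0.998, -0.0]
wrist_force: [0.1, 0.1, -0.1]
finger_gap: -0.0002
grip_force: 0.0
```

```bash
cat > go.py <<'E'
import sys
from h import *
# usage: go.py x y z psi  -> shift in tool mm and tool-z turn
s=telemetry.get_state(); q=s["orientation"]; A=R.from_quat(np.r_[q[1:],q[0]]); M=A.as_matrix()
print("t",s["clock"],"tcp",np.round(s["tcp_pos"],4),"F",np.round(s["wrist_force"],1),"gap",s["finger_gap"],"q",np.round(s["joint_pos"],2),"tilt",M[:,2].round(3))
print("psi",np.arctan2(M[1,1],M[0,1]))
a=list(map(float,sys.argv[1:]))
for i in range(0,len(a),4):
    x,y,z,p=a[i:i+4]; c,sn=np.cos(p),np.sin(p)
    T=np.array([[-sn,c,0],[c,sn,0],[0,0,-1]]).T; T=np.c_[[sn,-c,0],[c,sn,0],[0,0,-1]]
    if np.linalg.det(T)<0: T[:,0]*=-1
    print((1e3*M.T@(np.array([x,y,z])-s["tcp_pos"])).round(1),R.from_matrix(M.T@T).as_rotvec().round(3))
E
python3 go.py .536 -.0856 .17 1.449
```

```text
t 0.7667 tcp [0.3829 0.2303 0.2311] F [ 0.1  0.1 -0.1] gap -0.0001714322373868656 q [ 0.36  0.07 -0.26  1.24  0.    0.48] tilt [-0. -0. -1.]
psi 1.4493717156844077
[-190.3 -295.    61.1] [-0. -0.  0.]
```

Request:
step_arm(
  moves=[
    [[-22,-34,0],[0,0,0],0],
    [[-45,-69,0],[0,0,0],0],
    [[-67,-104,0],[0,0,0],0],
    [[-90,-140,0],[0,0,0],0],
    [[-112,-175,0],[0,0,0],0],
    [[-135,-210,10],[0,0,0],0],
    [[-157,-245,25],[0,0,0],0],
    [[-178,-278,35],[0,0,0],0],
  ],
)

```text
clock: 1.43
tcp_pos: [0.5246, -0.0647, 0.1962]
orientation: [-0.0, 0.061, 0.998, 0.0]
wrist_force: [-0.4, -0.1, -0.7]
finger_gap: 0.0
grip_force: 0.0
```

```bash
python3 - <<'E'
from h import *
snap("wrist","pics/w1.png"); snap("scene","pics/s2.png")
a=cv2.imread("pics/w1.png"); b=cv2.imread("pics/s2.png")[100:300,200:520]
cv2.imwrite("pics/c1.png",np.vstack([cv2.resize(a,(480,300)),cv2.resize(b,(480,300))]))
E
python3 go.py .5355 -.0856 .165 1.449
```

```text
t 1.5333 tcp [ 0.5255 -0.0675  0.1943] F [ 0.1  0.8 -0.2] gap 9.706672322691833e-05 q [-0.28  0.24 -0.14  1.19 -0.   -0.15] tilt [-0.002 -0.001 -1.   ]
psi 1.4426553187995272
[-12.3 -16.6  29.3] [-0.001 -0.002 -0.006]
```

View pics/c1.png

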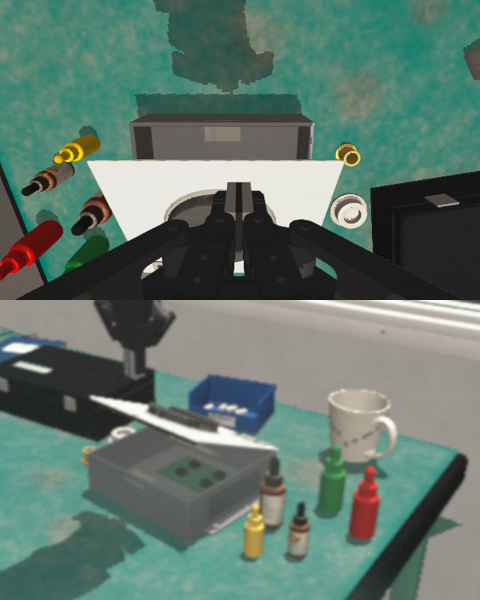

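The wrist view shows the raised panel with its front edge at about row 160. The closed fingers are over the middle, just above the fastener's front region. The scene view shows the gripper clear above the panel, so I'll move into position and press down along the arc.

Request:
step_arm(
  moves=[
    [[-8,-10,10],[0,0,-0.006],0],
    [[-12,-17,30],[0,0,-0.006],0],
    [[-12,-17,40],[0,0,-0.006],0],
    [[-12,-17,40],[0,0,-0.006],0],
  ],
)

```text
clock: 1.87
tcp_pos: [0.5322, -0.0799, 0.1542]
orientation: [-0.003, 0.058, 0.998, 0.001]
wrist_force: [-0.9, -0.5, -0.1]
finger_gap: -0.0001
grip_force: 0.0
```

```bash
python3 go.py .535 -.0855 .135 1.449 .5205 -.0837 .070 1.449 .5205 -.0837 .064 1.449
```

```text
t 1.8667 tcp [ 0.5322 -0.0799  0.1542] F [-0.9 -0.5 -0.1] gap -5.7771921160618805e-05 q [-0.3   0.28 -0.19  1.11  0.   -0.18] tilt [-0.005  0.002 -1.   ]
psi 1.4557004904411948
[-3.6 -5.3 19.2] [ 0.001 -0.005  0.007]
[10.7 -5.2 84.3] [ 0.001 -0.005  0.007]
[10.7 -5.3 90.3] [ 0.001 -0.005  0.007]
```

Request:
step_arm(
  moves=[
    [[0,0,5],[0,0,0],0],
    [[0,0,10],[0,0,0],0],
    [[1,-1,15],[0,0,0],0],
    [[3,-1,22],[0,0,0],0],
    [[5,-1,29],[0,0,0],0],
    [[7,-1,36],[0,0,0],0],
    [[8,-1,43],[0,0,0],0],
    [[9,-1,50],[0,0,0],0],
  ],
)

```text
clock: 2.53
tcp_pos: [0.5248, -0.0809, 0.1064]
orientation: [-0.0, 0.058, 0.998, 0.0]
wrist_force: [-0.4, -0.2, 2.3]
finger_gap: 0.0
grip_force: 1.0
```

```bash
python3 go.py .5205 -.0837 .070 1.449 .5205 -.0837 .064 1.449
```

```text
t 2.5333 tcp [ 0.5248 -0.0809  0.1064] F [-0.4 -0.2  2.3] gap 3.7313842451380744e-05 q [-0.3   0.3  -0.29  0.98  0.   -0.19] tilt [-0.  0. -1.]
psi 1.4549831374580227
[ 3.9 -3.3 36.4] [ 0.    -0.     0.006]
[ 3.9 -3.3 42.4] [ 0.    -0.     0.006]
```

Contact force is 2.3 N, as expected. I'll keep pressing down.

Request:
step_arm(
  moves=[
    [[1,-1,7],[0,0,0],0],
    [[2,-2,14],[0,0,0],0],
    [[3,-2,21],[0,0,0],0],
    [[4,-3,28],[0,0,0],0],
    [[4,-3,33],[0,0,0],0],
    [[4,-3,37],[0,0,0],0],
    [[4,-3,40],[0,0,0],0],
    [[4,-3,40],[0,0,0],0],
  ],
)

```text
clock: 3.2
tcp_pos: [0.5205, -0.0836, 0.0663]
orientation: [-0.0, 0.058, 0.998, -0.0]
wrist_force: [0.4, -0.3, 0.4]
finger_gap: 0.0
grip_force: 0.0
```

Request:
step_arm(
  moves=[
    [[0,0,1],[0,0,0],0],
    [[0,0,2],[0,0,0],0],
    [[0,0,3],[0,0,0],0],
    [[0,0,3],[0,0,0],0],
    [[0,0,4],[0,0,0],0],
    [[0,0,4],[0,0,0],0],
  ],
)

```text
clock: 3.7
tcp_pos: [0.5212, -0.0837, 0.064]
orientation: [0.0, 0.058, 0.998, -0.0]
wrist_force: [-2.0, -0.6, 5.7]
finger_gap: -0.0002
grip_force: 3.4
```

Request:
step_arm(
  moves=[
    [[0,0,1],[0,0,0],0],
    [[0,0,2],[0,0,0],0],
    [[0,0,3],[0,0,0],0],
    [[0,0,3],[0,0,0],0],
    [[0,0,3],[0,0,0],0],
  ],
)

```text
clock: 4.12
tcp_pos: [0.5212, -0.0837, 0.0637]
orientation: [0.001, 0.058, 0.998, -0.001]
wrist_force: [-9.0, 2.4, 26.8]
finger_gap: 0.0002
grip_force: 13.7
```

The panel has hit its stop at z = 0.0637. I'll lift and look.

Request:
step_arm(
  moves=[
    [[0,0,-10],[0,0,0],0],
    [[0,0,-30],[0,0,0],0],
    [[20,0,-55],[0,0,0],0],
    [[55,0,-75],[0,0,0],0],
    [[90,0,-75],[0,0,0],0],
    [[90,0,-75],[0,0,0],0],
    [[90,0,-75],[0,0,0],0],
  ],
)

```text
clock: 4.7
tcp_pos: [0.4299, -0.0727, 0.1354]
orientation: [0.0, 0.058, 0.998, 0.0]
wrist_force: [-0.4, -0.5, 0.0]
finger_gap: -0.0
grip_force: 0.0
```

```bash
python3 - <<'E'
from h import *
snap("top","pics/t3.png"); snap("scene","pics/s3.png")
a=cv2.imread("pics/t3.png")[130:260,230:390]; b=cv2.imread("pics/s3.png")[140:265,245:405]
k=dict(interpolation=cv2.INTER_CUBIC)
cv2.imwrite("pics/c3.png",np.vstack([cv2.resize(a,(369,300),**k),cv2.resize(b,(384,300),**k)[:,:369]]))
cv2.imwrite("pics/tc3.png",cv2.resize(a,(738,600),**k))
for p in((.587,-.0918,.068),(.5212,-.0837,.064)): print(proj("top",p),(proj("top",p)-[230,130])*4.615)
E
python3 go.py
```

```text
[300.67568107 199.74663306] [326.16826813 321.88071157]
[296.95810167 232.89220298] [309.01163923 474.84751675]
t 4.8 tcp [ 0.4325 -0.0734  0.1354] F [ 0.7 -0.3  0.2] gap -7.02139108818663e-05 q [-0.35  0.11 -0.46  1.    0.   -0.24] tilt [ 0.002 -0.    -1.   ]
psi 1.454871580788517
```

View pics/tc3.png

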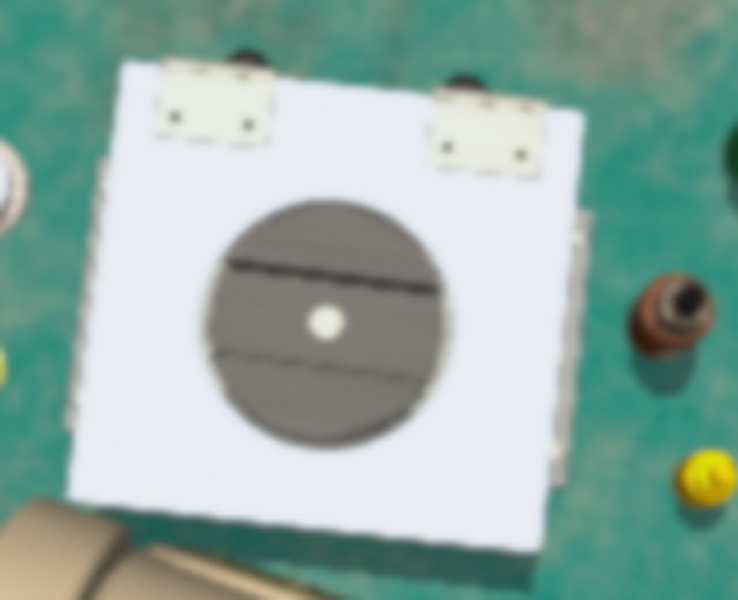

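The top view shows the panel shut and aligned with the housing. The fastener's centre dot is at crop (326,322), matching the prediction within a pixel, and the slot lines are nearly parallel to the front edge (cam about 0.02). Next I'll go above the left part of the slot.

```bash
python3 go.py .5908 -.0611 .1 1.435 .5908 -.0611 .0705 1.435
```

```text
t 4.8 tcp [ 0.4325 -0.0734  0.1354] F [ 0.7 -0.3  0.2] gap -7.02139108818663e-05 q [-0.35  0.11 -0.46  1.    0.   -0.24] tilt [ 0.002 -0.    -1.   ]
psi 1.454871580788517
[-155.8   30.6   35.7] [-0.     0.002  0.02 ]
[-155.7   30.6   65.2] [-0.     0.002  0.02 ]
```

Request:
step_arm(
  moves=[
    [[-35,7,0],[0,0,0.02],0],
    [[-70,14,0],[0,0,0.02],0],
    [[-105,21,0],[0,0,0.02],0],
    [[-135,28,8],[0,0,0.02],0],
    [[-154,31,20],[0,0,0.02],0],
    [[-154,31,35],[0,0,0.02],0],
    [[-154,31,35],[0,0,0.02],0],
    [[-154,31,35],[0,0,0.02],0],
  ],
)

```text
clock: 5.47
tcp_pos: [0.5877, -0.0598, 0.0983]
orientation: [-0.002, 0.068, 0.998, 0.0]
wrist_force: [0.3, -0.4, 1.0]
finger_gap: -0.0
grip_force: 0.0
```

```bash
python3 go.py .5908 -.0611 .071 1.435
```

```text
t 5.4667 tcp [ 0.5877 -0.0598  0.0983] F [ 0.3 -0.4  1. ] gap -2.2411683344180994e-05 q [-0.24  0.42 -0.14  1.02  0.   -0.1 ] tilt [-0.003  0.001 -1.   ]
psi 1.4353557921097002
[-3.3 -0.9 27.3] [ 0.    -0.004  0.   ]
```

Request:
step_arm(
  moves=[
    [[-1,-1,5],[0,0,0],0],
    [[-1,-1,12],[0,0,0],0],
    [[-1,-1,19],[0,0,0],0],
    [[-1,-1,24],[0,0,0],0],
    [[-1,-1,26],[0,0,0],0],
    [[-1,-1,26],[0,0,0],0],
    [[-1,-1,26],[0,0,0],0],
  ],
)

```text
clock: 6.05
tcp_pos: [0.5888, -0.0613, 0.0742]
orientation: [0.0, 0.068, 0.998, 0.0]
wrist_force: [-0.9, -0.3, 0.7]
finger_gap: 0.0002
grip_force: 0.0
```

```bash
cat > arc.py <<'E'
import sys
from h import *
# shift in the present tool frame for rows turning to cam angle c with lead d (mm)
s=telemetry.get_state(); q=s["orientation"]; M=R.from_quat(np.r_[q[1:],q[0]]).as_matrix(); psi=np.arctan2(M[1,1],M[0,1])
p=np.array(s["tcp_pos"]); F=np.array([.587,-.0918]); phi=1.4493
o=(p[:2]-F)*1e3; sl=phi
print("t",s["clock"],"tcp",p.round(4),"F",np.round(s["wrist_force"],1),"psi",psi.round(3),"turned",(phi-psi).round(3))
d=float(sys.argv[1]); r=31
for c in map(float,sys.argv[2:]):
    a=phi-c; u=np.array([np.cos(a),np.sin(a)]); k=np.array([u[1],-u[0]])
    w=np.r_[F*1e3+r*u+d*k,0]-np.r_[p[:2]*1e3,0]
    print(c,(M.T@w)[:2].round(1),"turn",round(c-(phi-psi),3))
E
python3 arc.py 10 .02 .08 .16 .24 .32 .4 .48 .56
```

```text
t 6.05 tcp [ 0.5888 -0.0613  0.0742] F [-0.9 -0.3  0.7] psi 1.435 turned 0.014
0.02 [-12.6   0.5] turn 0.006
0.08 [-14.4  -0.2] turn 0.066
0.16 [-16.8  -1.3] turn 0.146
0.24 [-19.1  -2.5] turn 0.226
0.32 [-21.2  -3.9] turn 0.306
0.4 [-23.3  -5.5] turn 0.386
0.48 [-25.2  -7.3] turn 0.466
0.56 [-27.   -9.2] turn 0.546
```

Request:
step_arm(
  moves=[
    [[0,0,2],[0,0,0],0],
    [[-2,0,3.5],[0,0,0],0],
    [[-6,0,3.5],[0,0,0],0],
    [[-10,0,3.5],[0,0,0],0],
    [[-13,0,3.5],[0,0,0.01],0],
    [[-15,0,3.5],[0,0,0.07],0],
    [[-17,-1,3.5],[0,0,0.15],0],
    [[-19,-2.5,3.5],[0,0,0.23],0],
  ],
)

```text
clock: 6.72
tcp_pos: [0.6067, -0.0657, 0.0703]
orientation: [-0.001, 0.184, 0.983, 0.0]
wrist_force: [-2.4, 1.5, 1.5]
finger_gap: -0.0001
grip_force: 1.2
```

```bash
python3 arc.py 10 .32 .4 .48 .56 .64 .72 .8 .88
```

```text
t 6.7167 tcp [ 0.6067 -0.0657  0.0703] F [-2.4  1.5  1.5] psi 1.201 turned 0.248
0.32 [-3.2 -1.2] turn 0.072
0.4 [-5.6 -2.3] turn 0.152
0.48 [-7.9 -3.6] turn 0.232
0.56 [-10.1  -5. ] turn 0.312
0.64 [-12.1  -6.6] turn 0.392
0.72 [-14.   -8.4] turn 0.472
0.8 [-15.8 -10.3] turn 0.552
0.88 [-17.4 -12.3] turn 0.632
```

The fingers are pushing the lug at about 2.8 N. I'll continue round the arc.

Request:
step_arm(
  moves=[
    [[-3,-1,0],[0,0,0.07],0],
    [[-5.5,-2,0],[0,0,0.15],0],
    [[-8,-3.5,0],[0,0,0.23],0],
    [[-10,-5,0],[0,0,0.31],0],
    [[-12,-6.5,0],[0,0,0.39],0],
    [[-14,-8.5,0],[0,0,0.47],0],
    [[-16,-10.5,0],[0,0,0.55],0],
    [[-17.5,-12.5,0],[0,0,0.63],0],
  ],
)

```text
clock: 7.38
tcp_pos: [0.6181, -0.0831, 0.0702]
orientation: [-0.002, 0.479, 0.878, 0.0]
wrist_force: [-3.2, 3.6, 1.7]
finger_gap: -0.0003
grip_force: 2.4
```

```bash
python3 arc.py 10 .96 1.04 1.12 1.2 1.28 1.36 1.44 1.5
```

```text
t 7.3833 tcp [ 0.6181 -0.0831  0.0702] F [-3.2  3.6  1.7] psi 0.571 turned 0.878
0.96 [-3.  -0.8] turn 0.082
1.04 [-5.4 -1.9] turn 0.162
1.12 [-7.6 -3.2] turn 0.242
1.2 [-9.8 -4.6] turn 0.322
1.28 [-11.8  -6.3] turn 0.402
1.36 [-13.7  -8. ] turn 0.482
1.44 [-15.5 -10. ] turn 0.562
1.5 [-16.7 -11.5] turn 0.622
```

Request:
step_arm(
  moves=[
    [[-3,-1,0],[0,0,0.08],0],
    [[-5.5,-2,0],[0,0,0.16],0],
    [[-7.5,-3,0],[0,0,0.24],0],
    [[-10,-4.5,0],[0,0,0.32],0],
    [[-12,-6.5,0],[0,0,0.4],0],
    [[-13.5,-8,0],[0,0,0.48],0],
    [[-15.5,-10,0],[0,0,0.56],0],
    [[-17,-11.5,0],[0,0,0.62],0],
  ],
)

```text
clock: 8.05
tcp_pos: [0.6176, -0.1027, 0.07]
orientation: [-0.002, 0.724, 0.69, 0.0]
wrist_force: [-2.7, 6.3, 0.9]
finger_gap: 0.0
grip_force: 3.0
```

```bash
python3 arc.py 11 1.5 1.55 1.571; python3 arc.py 13 1.571
```

```text
t 8.05 tcp [ 0.6176 -0.1027  0.07  ] F [-2.7  6.3  0.9] psi -0.048 turned 1.497
1.5 [-1.7 -0.2] turn 0.003
1.55 [-3.2 -0.8] turn 0.053
1.571 [-3.8 -1. ] turn 0.074
t 8.05 tcp [ 0.6176 -0.1027  0.07  ] F [-2.7  6.3  0.9] psi -0.048 turned 1.497
1.571 [-5.8 -1.2] turn 0.074
```

Request:
step_arm(
  moves=[
    [[-2,-0.5,0],[0,0,0.04],0],
    [[-3,-1,0],[0,0,0.075],0],
    [[-4,-1,0],[0,0,0.075],0],
    [[-5,-1,0],[0,0,0.075],0],
    [[-6,-1,0],[0,0,0.075],0],
    [[-6,-1,0],[0,0,0.075],0],
    [[-6,-1,0],[0,0,0.075],0],
  ],
)

```text
clock: 8.63
tcp_pos: [0.6176, -0.1044, 0.07]
orientation: [-0.004, 0.747, 0.665, 0.004]
wrist_force: [1.3, 18.1, 0.4]
finger_gap: -0.0001
grip_force: 8.9
```

```bash
python3 arc.py 10 1.571
```

```text
t 8.6333 tcp [ 0.6176 -0.1044  0.07  ] F [ 1.3 18.1  0.4] psi -0.116 turned 1.565
1.571 [-1.2 -0.9] turn 0.006
```

It's on the hard stop: 18 N with no further motion. I'll back off to mid-slot, lift and check.

Request:
step_arm(
  moves=[
    [[5,0,0],[0,0,0],0],
    [[10,0,0],[0,0,0],0],
    [[10,0,0],[0,0,0],0],
    [[10,0,-15],[0,0,0],0],
    [[10,0,-45],[0,0,0],0],
    [[10,0,-80],[0,0,0],0],
    [[10,-40,-80],[0,0,0],0],
    [[10,-80,-80],[0,0,0],0],
  ],
)

```text
clock: 9.3
tcp_pos: [0.5438, -0.0935, 0.1541]
orientation: [0.005, 0.748, 0.663, 0.002]
wrist_force: [-0.7, -0.1, -0.1]
finger_gap: -0.0001
grip_force: 0.0
```

Request:
step_arm(
  moves=[
    [[0,-40,0],[0,0,0],0],
    [[0,-80,0],[0,0,0],0],
    [[0,-110,0],[0,0,0],0],
    [[0,-110,0],[0,0,0],0],
    [[0,-110,0],[0,0,0],0],
  ],
)

```text
clock: 9.72
tcp_pos: [0.4292, -0.0783, 0.1511]
orientation: [0.001, 0.749, 0.663, 0.0]
wrist_force: [0.4, -0.4, -0.5]
finger_gap: 0.0002
grip_force: 0.0
```

```bash
python3 - <<'E'
from h import *
snap("top","pics/t4.png")
a=cv2.imread("pics/t4.png")[130:260,200:400]
cv2.imwrite("pics/tc4.png",cv2.resize(a,(800,520),interpolation=cv2.INTER_CUBIC))
E
python3 go.py
```

```text
t 9.7667 tcp [ 0.4308 -0.0788  0.1514] F [ 0.8 -0.5  0.2] gap -3.0827392010929504e-05 q [-0.36  0.09 -0.43  1.04 -0.    1.33] tilt [ 0.002 -0.001 -1.   ]
psi -0.12106955821834518
```

View pics/tc4.png

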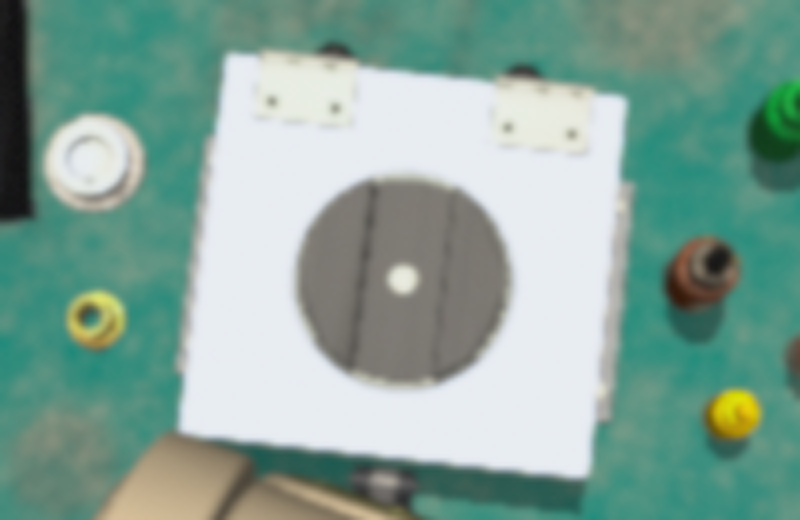

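The panel is shut and the slot edges, from (375,185) to (352,370), are at right angles to the front edge. The loose parts haven't moved, so I'm handing in.

```bash
python3 -c "
from h import *
print(env.hand_in())"
```

```text
the job is handed in; nothing more can be done
None
```

The panel is pushed fully shut and the fastener is turned clockwise to its hard stop. In the last top view the slot is at right angles to the front edge and the loose parts are where they started. I handed the job in at about 10 s of the 38 s allowed; no verdict came back.

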